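Fit the washed lid on the coffee mill and hold it at pulse

TASK

Two lids fit the coffee mill: take whichever one has been left on the grey drying mat (that is the washed one) and leave the other alone on the wooden board. Set the washed lid down into the mill with its two tabs in the white-marked entries until its rim rests on the collar, then, keeping it down, twist it clockwise against the spring to the orange pulse mark, halfway to the lock, without letting it click into the lock at the red mark. Finish still gripping the lid and holding it at the pulse mark (let go and it springs back), and do not push over or shift anything else on the counter.

Things in the scene. Friction and masses are not known exactly. Their poses are not given: they have to be found in the camera images.
- mill: Coffee mill fixed upright on the counter: steel cylinder 106 mm across (foot 112) with a black bayonet collar 109 mm across, top 118 mm above the counter. Origin: centre of its underside; z up. Entries for the lid's tabs lie at its +x and -x. Half a turn about z leaves it the same but for a lamp at -x.
- mill_mouth (a point): Centre of the collar's flat top, on the mill's axis. Mouth 81 mm across through a lip 6 mm thick; below the lip a track 92 mm across in which the tabs turn.
- mill_entry (a point): Top of the tab entry at the mill's +x, 43.5 mm from the axis (a like one at -x): slot 18 mm wide through the lip, out to 92 mm across. White marks on the collar's top and side. The lid goes in when its tabs stand in the two entries, within about 5 degrees.
- mill_pulse_mark (a point): Orange pulse mark on the collar's top, 40 degrees clockwise (from above) of the +x entry; a like one 40 degrees clockwise of the -x entry. The red lock marks lie 80 degrees clockwise of the entries. With a lid's white pointers at the orange marks it stands at pulse.
- mill_switch (a joint): Switch ring in the track, rad: 0 = off, grows as the lid turns clockwise. The tabs meet it when the lid has turned 0.10 from the entries; then value = lid turn - 0.10. Return spring 0.10 N m at 0, plus 0.10 per rad, plus the lid rubbing. Pulse mark 0.60. From 0.88 sprung catches resist by 0.3 N m more; past them the lid clicks locked at 1.3; stop 1.36.
- lid_clear: Lid, clear dome, grey grip, loose, 0.10 to 0.21 kg, upright. Origin: centre of its skirt's underside; z up. Skirt 76 mm across, 16 mm high; then a flange 93 mm across, 5 mm thick, that rests on the mill's collar when home (origin then 102 mm above the counter); dome to 61 mm, bar on top to 92 mm. Starts on the mat or the board.
- lid_clear_bar (a point): Middle of the finger bar of lid_clear (76.5 mm above its origin): bar 60 mm long along the lid's x, 16 mm wide along y, 31 mm high (61 to 92 mm above the origin), standing on the 72 mm wide dome top; grip it across its width. White ends of the bar point to the tabs.
- lid_clear_tab (a point): Outer end of the bayonet tab at +x of lid_clear, 43.5 mm from its axis, 5.5 mm above its origin; a like tab at -x. Tabs 10 mm wide, 5 mm thick, under the white pointers on the flange. Half a turn about z leaves the lid the same.
- lid_amber: Lid with an amber dome and a black grip; same shape, size, mass and origin as lid_clear. It starts on whichever of the mat and the board lid_clear does not.
- lid_amber_bar (a point): Middle of the finger bar of lid_amber (76.5 mm above its origin): bar 60 mm long along the lid's x, 16 mm wide along y, 31 mm high (61 to 92 mm above the origin), standing on the 72 mm wide dome top; grip it across its width. White ends of the bar point to the tabs.
- lid_amber_tab (a point): Outer end of the bayonet tab at +x of lid_amber, 43.5 mm from its axis, 5.5 mm above its origin; a like tab at -x. Tabs 10 mm wide, 5 mm thick, under the white pointers on the flange. Half a turn about z leaves the lid the same.
- drying_mat: Grey ribbed drying mat, 160 x 160 mm, 6 mm thick, fixed on the counter. Origin: centre of its underside. The lid standing on it is the washed one.
- board: Thin plywood board, 160 x 160 mm, 6 mm thick, fixed on the counter. Origin: centre of its underside. The lid standing on it is to be left alone.
- mug: Blue mug, 80 mm across and 95 mm high, with a handle; loose bystander. Origin: centre of its underside.
- coffee_tin: Red tin with a paper label, 90 mm across, 130 mm high; loose bystander. Origin: centre of its underside.
- sugar_jar: Glass jar with a metal cap, 72 mm across, 100 mm high; loose bystander. Origin: centre of its underside.
- spice_jar: Small amber jar with a white cap, 44 mm across, 85 mm high; loose bystander. Origin: centre of its underside.
- spoon: Steel spoon, 140 mm long, lying along its x; loose bystander. Origin: centre of its underside.

How it is judged:
On the way:
1. the lid from the drying mat stands home in the mill, tabs in the entries, not yet turned (((horizontal distance between lid_clear and mill below 0.004 m and height (world z) of lid_clear between 0.099 and 0.105 m and angle between lid_clear's own z axis and vertical below 0.06 rad and distance of lid_amber from where it was at the start of the episode below 0.02 m and horizontal distance between lid_amber and board below 0.06 m and angle between lid_amber's own z axis and vertical below 0.05 rad and angle between the x axis of lid_clear and the x axis of mill, either way round below 0.24 rad and value of joint mill_switch below 0.15 rad) or (horizontal distance between lid_amber and mill below 0.004 m and height (world z) of lid_amber between 0.099 and 0.105 m and angle between lid_amber's own z axis and vertical below 0.06 rad and distance of lid_clear from where it was at the start of the episode below 0.02 m and horizontal distance between lid_clear and board below 0.06 m and angle between lid_clear's own z axis and vertical below 0.05 rad and angle between the x axis of lid_amber and the x axis of mill, either way round below 0.24 rad and value of joint mill_switch below 0.15 rad))), for 0.1 s.
At the end, for the whole second after the job is handed in: The mat's lid sits home in the mill (within 4 mm of its axis, origin 99-105 mm high, tilt < 0.06), turned 0.5-0.95 rad, and rests there with the switch ring at 0.43-0.77 rad (mark 0.60), the fingers gripping it (> 2 N). The other lid stands on the board, moved < 20 mm (((horizontal distance between lid_clear and mill below 0.004 m and height (world z) of lid_clear between 0.099 and 0.105 m and angle between lid_clear's own z axis and vertical below 0.06 rad and distance of lid_amber from where it was at the start of the episode below 0.02 m and horizontal distance between lid_amber and board below 0.06 m and angle between lid_amber's own z axis and vertical below 0.05 rad and value of joint mill_switch between 0.43 and 0.77 rad and velocity of joint mill_switch between -0.15 and 0.15 rad/s and angle between the x axis of lid_clear and the x axis of mill, either way round between 0.5 and 0.95 rad and contact force between the fingers and lid_clear above 2 N) or (horizontal distance between lid_amber and mill below 0.004 m and height (world z) of lid_amber between 0.099 and 0.105 m and angle between lid_amber's own z axis and vertical below 0.06 rad and distance of lid_clear from where it was at the start of the episode below 0.02 m and horizontal distance between lid_clear and board below 0.06 m and angle between lid_clear's own z axis and vertical below 0.05 rad and value of joint mill_switch between 0.43 and 0.77 rad and velocity of joint mill_switch between -0.15 and 0.15 rad/s and angle between the x axis of lid_amber and the x axis of mill, either way round between 0.5 and 0.95 rad and contact force between the fingers and lid_amber above 2 N))); the arm keeps its last pose, push and grip.
It fails at once if the lid was turned past the catches into the lock (value of joint mill_switch above 1.15 rad).
It fails at once if both lids were moved (distance of each of lid_clear, lid_amber from where it was at the start of the episode above 0.02 m).
It fails at once if the mug, the tin or the sugar jar was shifted or tipped (distance of any of mug, coffee_tin, sugar_jar from where it was at the start of the episode above 0.02 m or angle between any of mug, coffee_tin, sugar_jar's own z axis and vertical above 0.3 rad).
It fails at once if the spice jar or the spoon was shifted or tipped (distance of any of spice_jar, spoon from where it was at the start of the episode above 0.02 m or angle between spice_jar's own z axis and vertical above 0.3 rad).
It also fails if it takes over 42 s, if anything falls off the work surface, if the arm or the gripper's body presses on something with over 40 N, if the wrist force passes 120 N, or if a joint passes its speed limit or range.

ROBOT

A 6-joint arm with a two-finger parallel gripper is mounted at the origin on the work surface. World frame = base frame: x ahead of the robot, y to its left, z up, the work surface at z = 0. Lengths are in m, angles in rad, forces in N, time in s.
With the tool pointing down it reaches from about 0.35 to 0.775 m from the base axis. Payload 5.5 kg.
Tool frame: the origin (TCP) lies midway between the tips of the shut fingers; the grasp point (between the pads) lies 19 mm behind it; z points along the fingers, y is the line along which they close (so a half turn about z gives the same grasp; the last joint's range is limited). The gripper opens to 85 mm and grips with 20 to 120 N. Pads are 22 mm wide; open, the fingers measure 114 mm over their backs; the gripper's body (76 mm by 85 mm) begins 54 mm behind the grasp point. The pads swing forward as they close: fully open they stand 13 mm farther back than shut.
Start: joints at [-1.372, 0.313, 0.046, 1.304, 0, 1.431], TCP at [0.191, -0.542, 0.231] pointing down, gripper open.
Joint ranges: [-2.76, 2.76], [-0.86, 1.69], [-1.03, 1.26], [-2.2, 2.34], [-1.47, 1.5], [-3.14, 3.14]. Speed limits (rad/s): [2.57, 2.57, 3.14, 3.14, 3.14, 3.14].

INTERFACE

Orientations are given as a unit quaternion [w, x, y, z].
In Python, from workcell import env gives the robot as it stands.
- The arm moves only by the tool move_arm, never from a script. Its argument "targets" is a list of rows, each a list of 3 entries, a list of its own where there are three numbers: the shift along the tool's x, y, z in mm, then the turn, a rotation vector about the tool's x, y, z in units of 10 degrees (1.0 is 10 degrees), then the closure, from -1 (fully open) to 1 (shut). In form: [[[dx, dy, dz], [ax, ay, az], gripper], ...]. A call has 1 to 5 rows; each row is the pose to reach, as a shift and turn from the pose commanded when the call began, along the tool's axes at that moment; what a row does not reach only later rows make up. A row lasts 1/8 s, in which the tool goes at most 62.5 mm and 10.7 degrees, less where a joint would pass 70% of its speed; a pose out of reach is approached as far as the arm can. A call with a gripper value outside its range is refused whole. The fingers move at their own pace and stop on an object; "squeeze" is the grip in N (left out, the last holds). Time passes only in rows, so rows that repeat a pose let the fingers close. It gives the time, the measured TCP pose, the force, the opening and the grip force at its end, in the units of the state.
- env.get_state(): the state, without advancing time (a new reading comes with each control period).
- env.read_camera(name): name is "scene" or "top"; returns a dict with "pixels" (400x640x3 uint8, red, green, blue), "fovy" (degrees; the focal length in pixels is half the picture's height over the tangent of half this angle, whatever the lens; pixels are square), "cx", "cy" (the principal point, pixels), "extrinsics" (4x4, takes a point from world to camera coordinates). Camera axes: x right, y up, looking along -z (the intrinsics and any distortion apply to the point x, -y, -z); pixel columns grow to the right and rows downward; lengths in m; the calibration is good to about 2 mm. A picture is of the moment at which its call begins. There is no depth.
- env.hand_in(): hands the job in; it is judged then, once.
Trained networks look in a picture, given as the dict that the camera call returned (one of the last four; its "shot" number tells which), for a name from the list of things; names that differ only in an ending like _2 or _b are one class to them, and where a whole thing is asked for, a point or a joint stands for the part that bears it (a point fixed in the world has none). Each returns a list of dicts, best first, with "confidence" (0 to 1); they miss things now and then, are a little off and sometimes report something else, mostly with a low value. They report only what shows in the picture. A call takes as long as a camera call.
- env.spot_in(thing, picture): "centre" ([x, y, z] in m, in world coordinates, good to about 4 mm: the middle of the surface that is visible of it).
- env.regions_of(thing, picture): "mask" (400x640 bool, what is visible of it).
- env.landmark_of(thing, picture): "centre" ([x, y, z] in m, in world coordinates, good to about 4 mm: a listed point, or the origin of a listed thing).
The state is a dict: "clock": time; "joint_pos": joint angles; "qvel": joint speeds; "tau": joint torques, N m; "tcp_pos": TCP position; "orientation": TCP orientation; "wrist_force": force on the tool from outside, world axes, zero at the start; "ft_torque": the same for the moment, N m; "finger_gap": finger opening in m; "grip_force": force on a finger pad.
Only numpy, scipy, OpenCV 4.12 (cv2) and the standard library are available. Lean on these libraries where they do the work, as an engineer would, in place of code of your own. Each camera call takes 0.05 s, during which the arm holds its last target. There are 200 camera calls.

## Working session

There is one attempt and no reset: what is moved stays moved. The work goes in short steps, Python scripts to look and compute and a tool call to move; the robot and the scene stay as the last step left them, time stands still between calls to the robot, and variables do not carry over. Pictures are saved under pics/ and viewed, at most 10 in all, crops included, and the job is handed in when it is done.

Besides the shell and the picture viewer there is one more tool, called after "Request:" by a JSON object that holds its "name" and its "arguments", one argument or row to a line. move_arm: Moves the arm, as the interface text tells. Its arguments: {"type":"object","properties":{"targets":{"type":"array","items":{"type":"array"}},"squeeze":{"type":"number"}},"required":["targets"]}

```bash
ls; mkdir -p pics
cat > h.py <<'E'
import numpy as np, cv2
from workcell import env
def save(p,n): cv2.imwrite('pics/'+n,p['pixels'][:,:,::-1])
E
python3 - <<'E'
from h import *
print(env.get_state())
for c in('scene','top'):
    p=env.read_camera(c); save(p,c+'1.png')
    print(c,p['fovy'],p['cx'],p['cy'],{k:v for k,v in p.items() if k not in('pixels','extrinsics')}.keys())
    print(p['extrinsics'].round(3).tolist() if hasattr(p['extrinsics'],'round') else p['extrinsics'])
    for t in ['mill','mill_mouth','mill_entry','mill_pulse_mark','lid_clear','lid_clear_bar','lid_clear_tab','lid_amber','lid_amber_bar','lid_amber_tab','drying_mat','board','mug','coffee_tin','sugar_jar','spice_jar','spoon']:
        print(t,[(np.round(d['centre'],3).tolist(),round(d['confidence'],2)) for d in env.landmark_of(t,p)][:3])
E
```

```text
pics
{'clock': 0.0, 'joint_pos': array([-1.37160195e+00,  3.14010296e-01,  4.49392777e-02,  1.30357834e+00,
        2.94054609e-05,  1.43117340e+00]), 'qvel': array([-0.00042237,  0.00080415,  0.00082579, -0.00018685, -0.0001722 ,
        0.00057862]), 'tau': array([ 2.05375028e-05, -4.80625749e+01,  2.98533386e+01,  1.93622208e-02,
       -7.15590454e-05, -9.38672542e-06]), 'tcp_pos': array([ 0.19099683, -0.54180036,  0.230387  ]), 'orientation': array([-9.26540546e-04,  9.85684220e-01,  1.68599408e-01, -1.28965956e-05]), 'wrist_force': array([-0.22637464, -0.09601307,  0.05146608]), 'ft_torque': array([-0.00129269,  0.00667502, -0.03655813]), 'grip_force': 0.0, 'finger_gap': 0.08517609033819307}
scene 53.507211547766346 317.65720255150075 206.07826891773365 dict_keys(['fovy', 'cx', 'cy', 'shot'])
[[-0.019, 1.0, 0.014, 0.002], [-0.832, -0.024, 0.554, 0.452], [0.554, -0.001, 0.832, -1.427], [0.0, 0.0, 0.0, 1.0]]
mill [([0.572, 0.033, 0.004], 0.93), ([0.567, 0.037, 0.117], 0.29)]
mill_mouth [([0.567, 0.035, 0.12], 0.86)]
mill_entry [([0.609, 0.023, 0.118], 0.6)]
mill_pulse_mark []
lid
[... 1134 characters left out ...]
96, -0.0], 0.23)]
lid_clear_tab [([0.739, -0.294, -0.002], 0.52)]
lid_amber [([0.496, -0.234, 0.004], 0.82), ([0.371, -0.06, -0.004], 0.58)]
lid_amber_bar [([0.498, -0.232, 0.085], 0.72), ([0.611, 0.025, 0.119], 0.56)]
lid_amber_tab [([0.533, -0.21, 0.016], 0.88), ([0.497, -0.235, 0.006], 0.27)]
drying_mat [([0.474, -0.254, -0.0], 0.69)]
board [([0.539, 0.303, 0.0], 0.62), ([0.475, -0.251, -0.001], 0.39)]
mug [([0.726, 0.258, 0.0], 0.67)]
coffee_tin [([0.789, 0.099, -0.003], 0.86), ([0.476, -0.252, -0.0], 0.74), ([0.532, 0.31, 0.086], 0.22)]
sugar_jar [([0.74, -0.299, 0.001], 0.86), ([0.54, 0.305, 0.003], 0.24)]
spice_jar [([0.373, -0.062, -0.001], 0.56)]
spoon [([0.384, 0.071, -0.0], 0.67)]
```

View pics/top1.png

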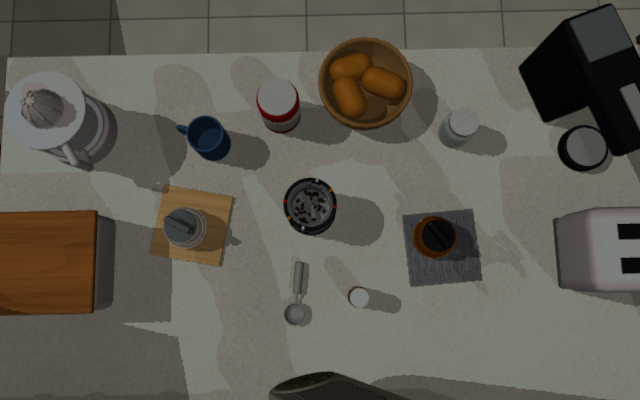

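View pics/scene1.png

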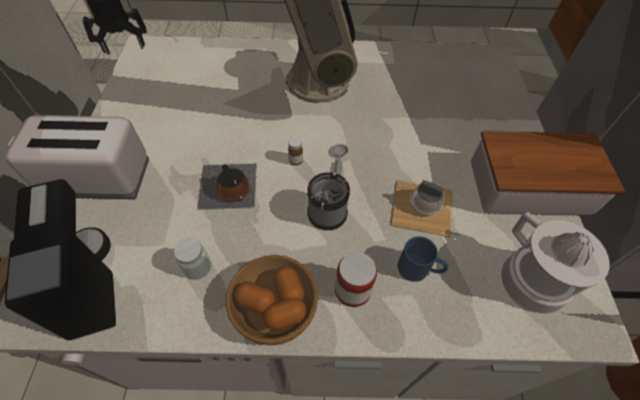

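The top view shows the amber lid on the grey mat at (434,236), so that is the washed one. The clear lid is on the board at (185,228) and the mill is at (310,207). I'll refine both angles from zoomed crops with projected overlays.

```bash
cat >> h.py <<'E'
def proj(p,X):
    X=np.atleast_2d(X).astype(float); E=np.array(p['extrinsics']); c=X@E[:3,:3].T+E[:3,3]
    f=200/np.tan(np.radians(p['fovy'])/2)
    return np.c_[p['cx']+f*c[:,0]/-c[:,2], p['cy']+f*c[:,1]/c[:,2]]
def ring(c,r,z,n=72,a0=0):
    a=a0+np.arange(n)*2*np.pi/n; return np.c_[c[0]+r*np.cos(a),c[1]+r*np.sin(a),np.full(n,z)]
def crop(p,ctr,half,s,sets):
    im=cv2.resize(p['pixels'][:,:,::-1],None,fx=s,fy=s,interpolation=cv2.INTER_CUBIC)
    im=cv2.convertScaleAbs(im,alpha=1.6)
    for X,col in sets:
        for u,v in proj(p,X): cv2.circle(im,(int((u+.5)*s),int((v+.5)*s)),1,col,-1)
    x,y=int(ctr[0]*s),int(ctr[1]*s);h=int(half*s)
    return im[y-h:y+h,x-h:x+h]
E
python3 - <<'E'
from h import *
out=[]
for cam in('top','scene'):
    p=env.read_camera(cam)
    m=(.569,.035); l=(.497,-.233)
    out.append([])
    th=np.radians(33);d=np.array([np.cos(th),np.sin(th)]);n=np.array([-d[1],d[0]])
    bar=[[*(np.array(l)+a*d+b*n),.098] for a in np.linspace(-.03,.03,13) for b in(-.008,.008)]
    A=crop(p,proj(p,[[*m,.118]])[0],40,5,[(ring(m,.0545,.118),(0,255,0)),(ring(m,.0405,.118),(255,255,0)),(ring(m,.05,.118,2,np.radians(-15)),(255,0,255))])
    B=crop(p,proj(p,[[*l,.09]])[0],40,5,[(np.array(bar),(0,255,0)),(ring(l,.0465,.027),(255,255,0))])
    out[-1]=np.hstack([A,B])
cv2.imwrite('pics/c.png',cv2.resize(np.vstack(out),(600,600)) if 0 else np.vstack(out)[:, :])
print(np.vstack(out).shape)
cv2.imwrite('pics/c.png',cv2.resize(np.vstack(out),(600,600)))
E
```

```text
(800, 800, 3)
```

View pics/c.png

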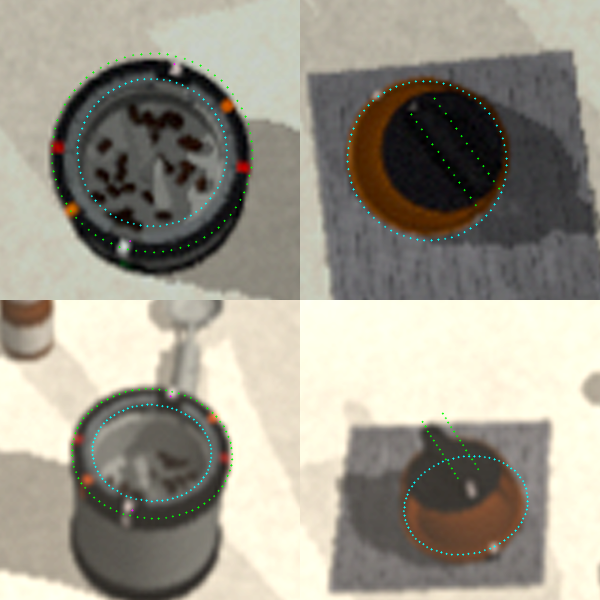

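Run:
```python
from h import *
out=[]
for cam in('top','scene'):
    p=env.read_camera(cam)
    l=(.497,-.233); c=proj(p,[[*l,.06]])[0].astype(int); print(cam,c)
    a=p['pixels'][c[1]-25:c[1]+25,c[0]-25:c[0]+25,::-1]/255.
    a=(np.clip(a*1.2,0,1)**.4*255).astype('u1')
    a=cv2.resize(a,(400,400),interpolation=cv2.INTER_CUBIC); out.append(a)
cv2.imwrite('pics/d.png',np.hstack(out))
```

```text
top [436 236]
scene [231 178]
```

View pics/d.png

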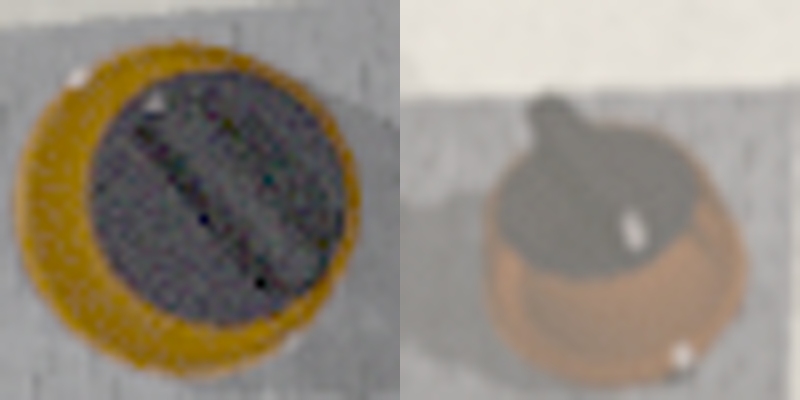

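Run:
```python
from h import *
from scipy.optimize import least_squares as LS
T=env.read_camera('top');S=env.read_camera('scene')
def org(p,c,z): 
    q=proj(p,[[*c,z]])[0]; return (np.floor(q*5)-200)/5
m=(.569,.035); oT=org(T,m,.118);oS=org(S,m,.118)
cv=lambda o,pts,s:o+(np.array(pts,float)+.5)/s-.5
mt=cv(oT,[(176,69),(124,247),(227,105),(72,209),(244,167),(58,147)],3.75)
ms=cv(oS,np.array([(129,507),(171,394),(87,480),(213,419),(77,440),(224,457)])-[0,300],3.75)
A=np.radians([0,180,-40,140,-80,100])
# scene: image down=+x, right=+y
def fm(v,full=False):
    x,y,th,r,du,dv=v; a=A+th
    X=np.c_[x+r*np.cos(a),y+r*np.sin(a),np.full(6,.118)]
    return np.r_[(proj(T,X)-mt).ravel(),(proj(S,X)-ms).ravel()] if not full else X
for w in ('both','top','scene'):
    f=lambda v:(lambda r:{'both':r,'top':r[:12],'scene':r[12:]}[w])(fm([*v,0,0]))
    s=LS(f,[.567,.035,-.27,.048]); print(w,s.x.round(4),np.degrees(s.x[2]),np.abs(s.fun).max().round(2))
lt=cv(np.array([411,211]),[(78,77),(293,340),(155,103)],8)
ls=cv(np.array([206,153]),[(282,355),(233,230)],8)
def fl(v):
    x,y,th,r=v;P=lambda R,z:[x+R*np.cos(th),y+R*np.sin(th),z]
    return np.r_[(proj(T,[P(r,.027),P(-r,.027),P(.029,.09)])-lt).ravel(),(proj(S,[P(r,.027),P(.030,.085)])-ls).ravel()]
s=LS(fl,[.497,-.233,.58,.044]);print(s.x.round(4),np.degrees(s.x[2]),s.fun.round(2))
s=LS(lambda v:fl(v)[:4],[.497,-.233,.58,.044]);print('top',s.x.round(4),np.degrees(s.x[2]))
st=env.get_state()
print(st['clock'],st['tcp_pos'],st['orientation'])
```

```text
both [ 0.5663  0.0353 -0.2982  0.0507] -17.087513200617355 0.64
top [ 0.5661  0.0358 -0.3006  0.0508] -17.222969994361403 0.18
scene [ 0.5668  0.0344 -0.294   0.0505] -16.84450899065114 0.32
[ 0.4998 -0.2329  0.6425  0.0457] 36.81286221147371 [-0.09 -0.15 -0.3  -0.23  1.18 -0.19  0.51  0.    0.57 -0.66]
top [ 0.4994 -0.2333  0.645   0.0459] 36.95824700212533
2.1 [ 0.19108976 -0.54233858  0.23132015] [2.35837991e-05 9.85690235e-01 1.68566784e-01 1.37011927e-05]
```

Request:
{"name": "move_arm", "arguments": {
  "targets": [
    [[394,-189,40],[0,0,-1.75],-1],
    [[394,-189,40],[0,0,-1.75],-1],
    [[394,-189,40],[0,0,-1.75],-1],
    [[394,-189,40],[0,0,-1.75],-1],
    [[394,-189,40],[0,0,-1.75],-1]
  ]
}}

```text
clock: 2.72
tcp_pos: [0.4123, -0.3208, 0.2029]
orientation: [0.0, 0.949, 0.316, 0.0]
wrist_force: [1.0, -1.4, 0.1]
finger_gap: 0.0855
grip_force: 0.0
```

Request:
{"name": "move_arm", "arguments": {
  "targets": [
    [[0,0,0],[0,0,0],-1],
    [[0,0,0],[0,0,0],-1]
  ]
}}

```text
clock: 2.98
tcp_pos: [0.4111, -0.3222, 0.2029]
orientation: [0.0, 0.948, 0.317, -0.0]
wrist_force: [-0.3, -0.4, 0.7]
finger_gap: 0.0854
grip_force: 0.0
```

```bash
cat >> h.py <<'E'
def to(x,y,z,yaw):
    s=env.get_state();w,a,b,c=s['orientation'];
    from scipy.spatial.transform import Rotation as R
    r=R.from_quat([a,b,c,w]); d=r.inv().apply(np.array([x,y,z])-s['tcp_pos'])*1000
    X=r.as_matrix()[:,0]; cur=np.degrees(np.arctan2(X[1],X[0]))
    t=(yaw-cur+180)%360-180
    print('t',round(s['clock'],2),'pos',s['tcp_pos'].round(4),'yaw',round(cur,2),'tilt',r.as_matrix()[:,2].round(4),'shift',d.round(1),'az',round(-t/10,3),'F',s['wrist_force'].round(1),'M',s['ft_torque'].round(2),'gap',round(s['finger_gap'],4),'j6',s['joint_pos'][5].round(2),'grip',s['grip_force'])
E
python3 -c "
from h import *
to(.4996,-.233,.130,36.9)"
```

```text
t 2.98 pos [ 0.4111 -0.3222  0.2029] yaw 36.97 tilt [-2.e-04 -6.e-04 -1.e+00] shift [124.4 -18.   72.9] az 0.007 F [-0.3 -0.4  0.7] M [ 0.03 -0.01 -0.01] gap 0.0854 j6 1.68 grip 0.0
```

Request:
{"name": "move_arm", "arguments": {
  "targets": [
    [[60,-9,0],[0,0,0],-1],
    [[110,-16,30],[0,0,0],-1],
    [[124.5,-18,73],[0,0,0],-1],
    [[124.5,-18,73],[0,0,0],-1]
  ]
}}

```text
clock: 3.48
tcp_pos: [0.4973, -0.2325, 0.1269]
orientation: [-0.002, 0.949, 0.316, -0.002]
wrist_force: [-0.5, -0.3, -0.4]
finger_gap: 0.0856
grip_force: 0.0
```

```bash
python3 -c "
from h import *
to(.4996,-.233,.071,36.9)
print(env.get_state()['joint_pos'])
p=env.read_camera('scene');a=crop(p,proj(p,[[.5,-.233,.09]])[0],50,5,[]);b=env.read_camera('top');b=crop(b,proj(b,[[.5,-.233,.09]])[0],50,5,[])
cv2.imwrite('pics/e.png',cv2.resize(np.hstack([a,b]),(800,400)))"
```

```text
t 3.48 pos [ 0.4973 -0.2325  0.1269] yaw 36.87 tilt [-0.0058  0.0033 -1.    ] shift [ 1.7  2.1 55.9] az -0.003 F [-0.5 -0.3 -0.4] M [0.   0.02 0.03] gap 0.0856 j6 1.91 grip 0.0
[-5.83430796e-01  3.21754634e-01 -2.04162893e-01  1.05155358e+00
 -4.37200955e-04  1.91473733e+00]
```

View pics/e.png

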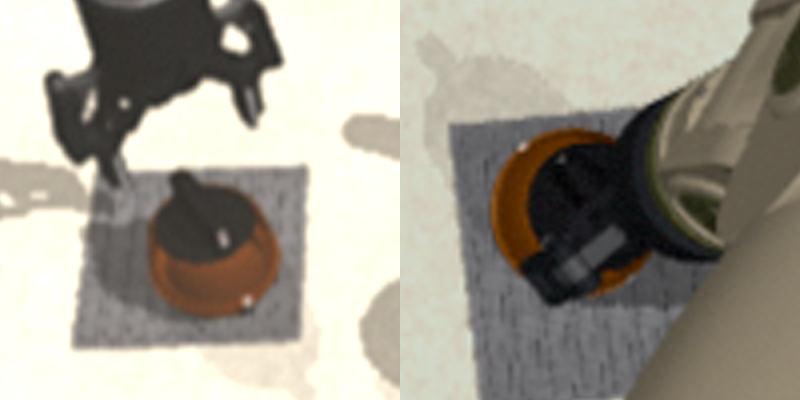

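The gripper stands above the lid with its tips either side of the bar at about (203,210) in the left crop. Next I descend and grip.

Request:
{"name": "move_arm", "arguments": {
  "targets": [
    [[0,0,30],[0,0,0],-1],
    [[0,0,59],[0,0,0],-1],
    [[0,0,59],[0,0,0],-1]
  ],
  "squeeze": 40
}}

```text
clock: 3.95
tcp_pos: [0.4985, -0.2343, 0.071]
orientation: [-0.0, 0.949, 0.315, -0.001]
wrist_force: [-0.4, -0.3, 0.2]
finger_gap: 0.0855
grip_force: 0.0
```

```bash
python3 -c "
from h import *
to(.4996,-.233,.071,36.9)"
```

```text
t 3.95 pos [ 0.4985 -0.2343  0.071 ] yaw 36.76 tilt [-1.2e-03  4.0e-04 -1.0e+00] shift [ 1.6 -0.4  0. ] az -0.014 F [-0.4 -0.3  0.2] M [0.02 0.05 0.02] gap 0.0855 j6 1.92 grip 0.0
```

Request:
{"name": "move_arm", "arguments": {
  "targets": [
    [[1,0,0],[0,0,0],1],
    [[1,0,0],[0,0,0],1],
    [[1,0,0],[0,0,0],1],
    [[1,0,0],[0,0,0],1],
    [[1,0,0],[0,0,0],1]
  ]
}}

```text
clock: 4.58
tcp_pos: [0.5009, -0.2325, 0.0715]
orientation: [0.0, 0.949, 0.317, 0.0]
wrist_force: [-1.1, 0.1, 4.6]
finger_gap: 0.0152
grip_force: 41.8
```

```bash
python3 -c "
from h import *
to(.4996,-.233,.071,36.9)"
```

```text
t 4.58 pos [ 0.5009 -0.2325  0.0715] yaw 36.92 tilt [ 8.e-04 -6.e-04 -1.e+00] shift [-1.3 -0.4  0.5] az 0.002 F [-1.1  0.1  4.6] M [ 0.14  0.13 -0.08] gap 0.0152 j6 1.92 grip 41.79025053977966
```

Request:
{"name": "move_arm", "arguments": {
  "targets": [
    [[0,0,-50],[0,0,0],1],
    [[0,0,-110],[0,0,0],1],
    [[0,0,-150],[0,0,0],1],
    [[30,-25,-155],[0,0,-1],1],
    [[60,-50,-155],[0,0,-2],1]
  ],
  "squeeze": 80
}}

```text
clock: 5.2
tcp_pos: [0.5189, -0.156, 0.2264]
orientation: [0.001, 0.878, 0.478, 0.0]
wrist_force: [1.0, 0.3, -2.1]
finger_gap: 0.0147
grip_force: 78.5
```

```bash
python3 -c "
from h import *
to(.5663,.0353,.215,162.9)"
```

```text
t 5.2 pos [ 0.5189 -0.156   0.2264] yaw 57.16 tilt [ 1.2e-03 -6.0e-04 -1.0e+00] shift [186.5 -63.9  11.4] az -10.574 F [ 1.   0.3 -2.1] M [ 0.04 -0.03  0.01] gap 0.0147 j6 1.7 grip 78.46749544143677
```

Request:
{"name": "move_arm", "arguments": {
  "targets": [
    [[40,-13,0],[0,0,-1],1],
    [[80,-26,0],[0,0,-2],1],
    [[120,-40,0],[0,0,-3],1],
    [[160,-55,0],[0,0,-4],1],
    [[186,-64,0],[0,0,-5],1]
  ]
}}

```text
clock: 5.82
tcp_pos: [0.5662, 0.0365, 0.2251]
orientation: [-0.001, 0.592, 0.806, -0.0]
wrist_force: [0.1, 0.7, -1.8]
finger_gap: 0.0147
grip_force: 78.4
```

```bash
python3 -c "
from h import *
to(.5663,.0353,.215,162.9)"
```

```text
t 5.83 pos [0.5662 0.0365 0.2251] yaw 107.34 tilt [-1.3e-03  2.0e-04 -1.0e+00] shift [-1.2 -0.2 10.1] az -5.556 F [ 0.1  0.7 -1.8] M [-0.06 -0.02  0.01] gap 0.0147 j6 1.19 grip 78.44964981079102
```

Request:
{"name": "move_arm", "arguments": {
  "targets": [
    [[0,0,0],[0,0,-1.07],1],
    [[0,0,0],[0,0,-2.1],1],
    [[0,0,0],[0,0,-3.2],1],
    [[0,0,0],[0,0,-4.3],1],
    [[0,0,0],[0,0,-5.3],1]
  ]
}}

```text
clock: 6.45
tcp_pos: [0.566, 0.0345, 0.225]
orientation: [-0.001, 0.171, 0.985, -0.0]
wrist_force: [-0.2, -0.3, -1.5]
finger_gap: 0.015
grip_force: 78.5
```

Request:
{"name": "move_arm", "arguments": {
  "targets": [
    [[0,0,0],[0,0,-0.26],1],
    [[0,0,0],[0,0,-0.26],1],
    [[0,0,0],[0,0,-0.26],1]
  ]
}}

```text
clock: 6.82
tcp_pos: [0.5662, 0.0345, 0.2254]
orientation: [-0.0, 0.152, 0.988, -0.0]
wrist_force: [-0.2, -0.1, -1.0]
finger_gap: 0.0145
grip_force: 78.5
```

```bash
python3 -c "
from h import *
to(.5663,.0353,.215,162.9)
T=env.read_camera('top');S=env.read_camera('scene')
c=(.5663,.0353)
out=[]
for p in(T,S):
    out.append(crop(p,proj(p,[[*c,.17]])[0],40,5,[(ring(c,.0465,.181),(255,255,0)),(ring(c,.0457,.181,2,np.radians(-17.1)),(255,0,255)),(ring(c,.0507,.118,2,np.radians(-17.1)),(255,0,255)),(ring(c,.03,.24,2,np.radians(-17.1)),(0,255,0))]))
cv2.imwrite('pics/f.png',np.hstack(out))"
```

```text
t 6.83 pos [0.5662 0.0345 0.2254] yaw 162.47 tilt [-7.e-04 -1.e-04 -1.e+00] shift [ 0.2  0.8 10.4] az -0.043 F [-0.2 -0.1 -1. ] M [ 0.01  0.01 -0.01] gap 0.0145 j6 0.23 grip 78.45736742019653
```

View pics/f.png

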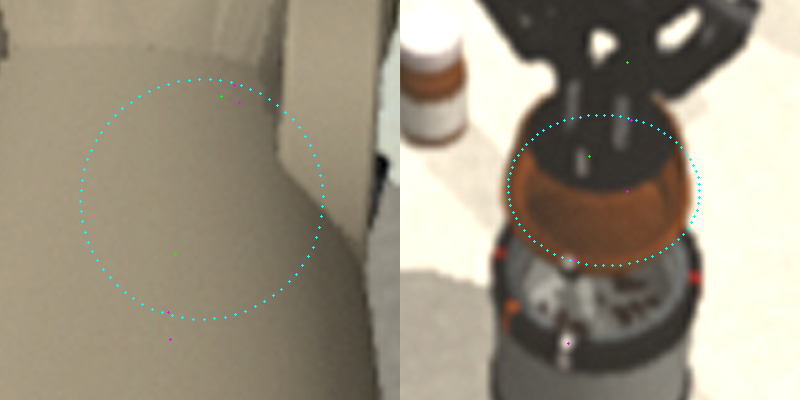

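Run:
```python
from h import *
P=[]
for i in range(4):
    S=env.read_camera('scene'); P.append(env.get_state()['tcp_pos'])
print(np.mean(P,0).round(4),np.std(P,0).round(4))
o=np.array([285,130]);n=np.array([75,75])
s=8
a=S['pixels'][o[1]:o[1]+75,o[0]:o[0]+75,::-1]/255.
a=(np.clip(a*1.2,0,1)**.6*255).astype('u1');a=cv2.resize(a,None,fx=s,fy=s,interpolation=cv2.INTER_CUBIC)
c=proj(S,[[.5663,.0353,.17]])[0];print(c)
q=proj(S,ring((.5663,.0353),.0457,.181,2,np.radians(-17.1)));print(q)
print(proj(S,[[.5663+.03*np.cos(.298),.0353-.03*np.sin(.298),.245]]))
cv2.imwrite('pics/g.png',a)
```

```text
[0.5664 0.0344 0.2257] [0. 0. 0.]
[329.53818494 175.80962882]
[[323.99060187 187.39027773]
 [335.15619728 159.33646735]]
[[326.88499846 165.21336688]]
```

View pics/g.png

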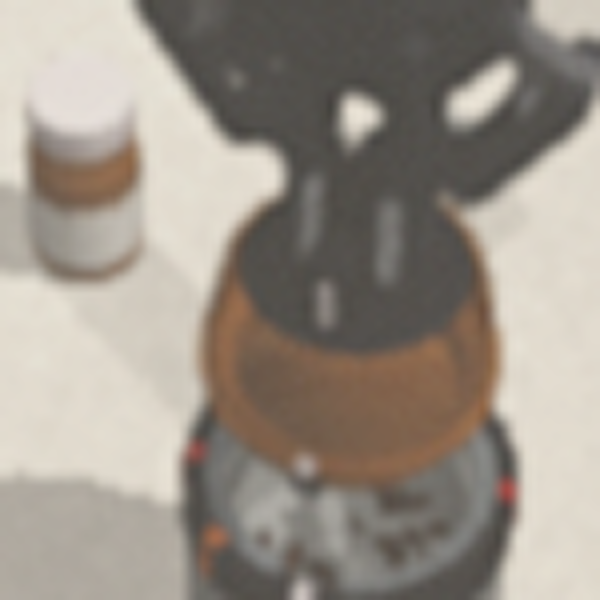

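The lid's pointer is at (306,467) in the zoom, about 2 mm toward -y of where it should be over the mill. I correct that and lower it.

Request:
{"name": "move_arm", "arguments": {
  "targets": [
    [[1.1,1.8,10],[0,0,-0.04],1],
    [[1.1,1.8,36],[0,0,-0.04],1],
    [[1.1,1.8,40],[0,0,-0.04],1],
    [[1.1,1.8,44],[0,0,-0.04],1],
    [[1.1,1.8,44],[0,0,-0.04],1]
  ]
}}

```text
clock: 7.75
tcp_pos: [0.5661, 0.0364, 0.1821]
orientation: [0.0, 0.149, 0.989, -0.0]
wrist_force: [-1.1, -0.5, -1.3]
finger_gap: 0.0144
grip_force: 78.5
```

```bash
python3 -c "
from h import *
to(.5663,.0353,.1675,162.9)"
```

```text
t 7.75 pos [0.5661 0.0364 0.1821] yaw 162.91 tilt [ 5.e-04 -1.e-04 -1.e+00] shift [-0.5 -1.  14.6] az 0.001 F [-1.1 -0.5 -1.3] M [ 0.01 -0.01  0.  ] gap 0.0144 j6 0.22 grip 78.45539331436157
```

Request:
{"name": "move_arm", "arguments": {
  "targets": [
    [[0,0,3],[0,0,0],1],
    [[0,0,6],[0,0,0],1],
    [[0,0,6],[0,0,0],1]
  ]
}}

```text
clock: 8.12
tcp_pos: [0.5658, 0.0364, 0.1756]
orientation: [-0.0, 0.149, 0.989, -0.0]
wrist_force: [0.4, -1.0, -1.4]
finger_gap: 0.0147
grip_force: 78.5
```

```bash
python3 -c "
from h import *
to(.5663,.0353,.1675,162.9)"
```

```text
t 8.12 pos [0.5658 0.0364 0.1756] yaw 162.91 tilt [-3.e-04 -1.e-04 -1.e+00] shift [-0.8 -0.9  8.1] az 0.001 F [ 0.4 -1.  -1.4] M [-0.02 -0.03 -0.03] gap 0.0147 j6 0.22 grip 78.45531821250916
```

Request:
{"name": "move_arm", "arguments": {
  "targets": [
    [[0,0,4],[0,0,0],1],
    [[0,0,7.5],[0,0,0],1],
    [[0,0,7.5],[0,0,0],1]
  ]
}}

```text
clock: 8.5
tcp_pos: [0.5657, 0.0364, 0.1679]
orientation: [-0.0, 0.149, 0.989, -0.0]
wrist_force: [0.6, -0.2, -1.6]
finger_gap: 0.0145
grip_force: 78.5
```

```bash
python3 -c "
from h import *
to(.5663,.0353,.1675,162.9)"
```

```text
t 8.5 pos [0.5657 0.0364 0.1679] yaw 162.91 tilt [-5.e-04 -0.e+00 -1.e+00] shift [-0.9 -0.9  0.4] az 0.001 F [ 0.6 -0.2 -1.6] M [ 0.02 -0.   -0.02] gap 0.0145 j6 0.22 grip 78.47877144813538
```

Request:
{"name": "move_arm", "arguments": {
  "targets": [
    [[0,0,1],[0,0,0],1],
    [[0,0,2],[0,0,0],1],
    [[0,0,2],[0,0,0],1]
  ]
}}

```text
clock: 8.88
tcp_pos: [0.5659, 0.0363, 0.1675]
orientation: [0.001, 0.149, 0.989, -0.0]
wrist_force: [-3.4, -0.4, 6.4]
finger_gap: 0.0146
grip_force: 79.5
```

```bash
python3 -c "
from h import *
to(.5663,.0353,.1675,162.9)"
```

```text
t 8.88 pos [0.5659 0.0363 0.1675] yaw 162.91 tilt [ 1.e-03 -4.e-04 -1.e+00] shift [-0.7 -0.9  0. ] az 0.001 F [-3.4 -0.4  6.4] M [-0.03  0.64  0.  ] gap 0.0146 j6 0.22 grip 79.52849507331848
```

Request:
{"name": "move_arm", "arguments": {
  "targets": [
    [[0,0,0],[0,0,0.6],1],
    [[0,0,0],[0,0,1.2],1],
    [[0,0,0],[0,0,1.8],1],
    [[0,0,0],[0,0,2.4],1],
    [[0,0,0],[0,0,2.4],1]
  ]
}}

```text
clock: 9.5
tcp_pos: [0.5665, 0.0365, 0.1675]
orientation: [0.001, 0.351, 0.936, 0.0]
wrist_force: [-1.5, 0.7, 6.2]
finger_gap: 0.0146
grip_force: 79.5
```

```bash
python3 -c "
from h import *
to(.5663,.0353,.1675,122.9)"
```

```text
t 9.5 pos [0.5665 0.0365 0.1675] yaw 138.94 tilt [ 2.1e-03  1.0e-04 -1.0e+00] shift [-0.7 -1.1  0. ] az 1.604 F [-1.5  0.7  6.2] M [ 0.2   0.3  -0.04] gap 0.0146 j6 0.64 grip 79.54180240631104
```

Request:
{"name": "move_arm", "arguments": {
  "targets": [
    [[0,0,0],[0,0,0.6],1],
    [[0,0,0],[0,0,1.2],1],
    [[0,0,0],[0,0,1.6],1],
    [[0,0,0],[0,0,1.6],1],
    [[0,0,0],[0,0,1.6],1]
  ]
}}

```text
clock: 10.12
tcp_pos: [0.5666, 0.0366, 0.1675]
orientation: [0.001, 0.477, 0.879, 0.001]
wrist_force: [-1.1, 0.3, 5.3]
finger_gap: 0.0147
grip_force: 79.5
```

Run:
```python
from h import *
to(.5663,.0353,.1675,122.9)
S=env.read_camera('scene')
o=np.array([285,145])
s=8
a=S['pixels'][o[1]:o[1]+75,o[0]:o[0]+75,::-1]/255.
a=(np.clip(a*1.2,0,1)**.6*255).astype('u1');a=cv2.resize(a,None,fx=s,fy=s,interpolation=cv2.INTER_CUBIC)
cv2.imwrite('pics/k.png',a)
```

```text
t 10.12 pos [0.5666 0.0366 0.1675] yaw 122.99 tilt [ 2.3e-03  2.0e-04 -1.0e+00] shift [-1. -1.  0.] az 0.009 F [-1.1  0.3  5.3] M [ 0.17  0.18 -0.03] gap 0.0147 j6 0.92 grip 79.51481938362122
```

View pics/k.png

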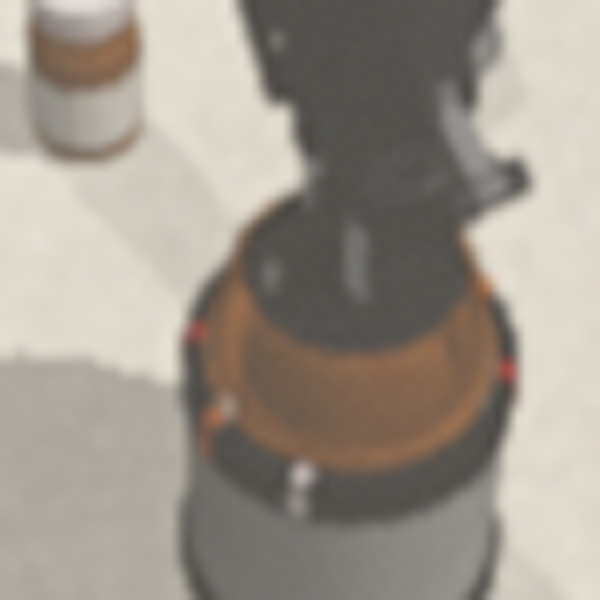

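The lid's pointer (228,406) lines up with the orange mark (217,418), and the flange sits concentric on the collar. The torque reading is low, so I make one small nudge to check it.

Request:
{"name": "move_arm", "arguments": {
  "targets": [
    [[0,0,0],[0,0,0.2],1]
  ]
}}

```text
clock: 10.3
tcp_pos: [0.5665, 0.0366, 0.1675]
orientation: [0.001, 0.493, 0.87, 0.001]
wrist_force: [-1.5, -0.1, 4.9]
finger_gap: 0.0146
grip_force: 79.6
```

Run:
```python
from h import *
for i in range(3):
    s=env.get_state();print(s['ft_torque'].round(3),s['tau'][5].round(3),s['wrist_force'].round(1)); env.read_camera('scene')
```

```text
[0.175 0.244 0.343] -0.023 [-1.5 -0.1  4.9]
[0.117 0.205 0.244] 0.288 [-1.5  0.2  5.2]
[0.135 0.231 0.169] 0.292 [-1.   0.7  6.3]
```

```bash
python3 -c "
from h import *
to(.5663,.0353,.1675,122.9)
print(env.hand_in())"
```

```text
t 10.45 pos [0.5666 0.0366 0.1675] yaw 121.0 tilt [ 2.3e-03  1.0e-04 -1.0e+00] shift [-1.  -0.9  0. ] az -0.19 F [-1.  -1.2  4.8] M [0.12 0.24 0.11] gap 0.0148 j6 0.95 grip 79.52108144760132
the job is handed in; nothing more can be done
None
```

The washed amber lid is seated in the mill, turned about 42° to the orange pulse mark and still gripped there, short of the lock; I handed the job in at 10.5 s, but the interface returned no verdict.

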